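# Set up the blood film staining station

### The arm

A 6-joint arm with a two-finger parallel gripper is mounted at the origin on a cart in front of the work surface, level with it; the furniture and walls round the work are solid. World frame = base frame: x ahead of the robot, y to its left, z up, the work surface at z = 0. Lengths are in m, angles in degrees, forces in N, time in s.
With the tool pointing down it reaches from about 0.4 to 0.825 m from the base axis. Payload 7 kg.
Tool frame: the origin (TCP) lies between the finger pads; the fingertips stand 22 mm ahead of it and the grasp point (between the pads) lies 3 mm ahead of it; z points along the fingers, y is the line along which they close (so a half turn about z gives the same grasp; the last joint's range is limited). The gripper opens to 88 mm and grips with 3 to 60 N. Pads are 19 mm wide; open, the fingers measure 130 mm over their backs; the gripper's body (78 mm by 193 mm) begins 47 mm behind the grasp point.
Start: joints at [84.059, 20.546, 0.682, 0, -70.136, -16.507], TCP at [0.258, 0.624, 0.249] pointing down, gripper open.
Joint ranges: [-176.03, 176.03], [-82.01, 121.73], [-58.28, 71.71], [-173.87, 95.51], [-174.79, -0.11], [-173.66, 173.66]. Speed limits (degrees/s): [136.94, 136.94, 172.46, 180, 180, 180].

### API

Orientations are given as [roll, pitch, yaw] about the fixed x, y, z axes, in that order (R = Rz(yaw) Ry(pitch) Rx(roll)).
In Python, from plant import ctrl gives the robot as it stands.
- The arm moves only by the tool apply_moves, never from a script. Its argument "targets" is a list of rows, each an object with "travel": the shift along the tool's x, y, z in mm, a list of three; "roll": the turn about the tool's z in degrees; "jaw": the finger opening in mm, from 0 to 87.6. In form: [{"travel": [tx, ty, tz], "roll": roll, "jaw": jaw}, ...]. A call has 1 to 10 rows; each row shifts and turns the commanded pose from where the row before left it, along the tool's axes as they then stand; what a row does not reach is not made up. A row lasts 1/10 s, in which the tool goes at most 50 mm and 8.59 degrees, less where a joint would pass 70% of its speed; a pose out of reach is approached as far as the arm can. A call with a gripper value outside its range is refused whole. The fingers move at their own pace and stop on an object; the grip force is fixed at half the most. Time passes only in rows, so rows that do not move let the fingers close. It gives the time, the measured TCP pose, the force, the opening and the grip force at its end, in the units of the state.
- ctrl.get_obs(): the state, without advancing time (a new reading comes with each control period).
- ctrl.snapshot(name): name is "scene" or "top" or "wrist"; returns the picture (400x640x3 uint8, red, green, blue); there is no depth.
- ctrl.calibration(name): a dict with "K" (3x3 intrinsics, pixels), "extrinsics" (4x4, takes a point from camera to world coordinates); the wrist camera has in their place "hand_eye" (4x4, takes a point from camera to tool coordinates, whose origin is the TCP and whose axes are the flange's). Camera axes: x right, y down, z forward; pixel columns grow to the right and rows downward; lengths in m; the calibration is good to about 2 mm. A picture is of the moment at which its call begins: read the wrist's pose just before it. calibration takes no time and is no camera call.
- ctrl.close_job(): hands the job in; it is judged then, once.
The state is a dict: "clock": time; "joint_pos": joint angles; "qvel": joint speeds; "tau": joint torques, N m; "tool_pos": TCP position; "orientation": TCP orientation; "force": force on the tool from outside, world axes, zero at the start; "moment": the same for the moment, N m; "opening": finger opening in m; "gripper_force": force on a finger pad.
Only numpy, scipy, OpenCV 4.12 (cv2) and the standard library are available. Lean on these libraries where they do the work, as an engineer would, in place of code of your own. Each camera call takes 0.05 s, during which the arm holds its last target. There are 200 camera calls.

### The job

Set up the staining station round the steel trough: lay the two steel rods across it, each bedded in its own pair of notches, then stand the slide carrier centrally on the rods, skirts outside them and its grip rib square across them, without ever tipping the carrier. Stand the square glass jar of fixative about 5 cm off the trough's right end and the timer about 5 cm off its left end, both upright and in line with the trough's middle, the timer square to the trough with its display to the front where it can be read. Leave the culture plate and the brown dropper bottle where they are.

Things in the scene. Friction and masses are not known exactly. Their poses are not given: they have to be found in the camera images.
- trough: Fixed open steel trough, 106 mm deep (x), 120 long (y); end walls (y = +-60) 45 high, 4 thick, long sides 40. Origin: centre of underside. Front (-x, drain spout) faces the robot; +y is its left end seen from the robot. Each end wall has V notches at x = -25 and +25 mm: 25 mm wide at the wall's top, 9 mm at the bottom, 31 mm up. Inner floor 7 mm up.
- rod_a: Round steel rod, 8 mm thick, 160 mm long (its y), 75 g, lying on a square black rubber collar (18 x 18, 8 mm long) at each end; 144 mm bare between. Origin: on its axis, mid-length, 9 mm above the worktop at the start. Seated: along the trough's y in a notch of each end wall, axis 35 mm above the worktop, collars outside. The rods are alike; either may go in front.
- rod_b: The second rod, the same as rod_a.
- slide_carrier: Grey plastic slide carrier, two slides on it: plate 82 (x) by 74 mm (y), 8 to 14 mm above its origin (centre of underside); under each x edge a skirt 8 mm deep, inner faces at x = +-37; on top a grip rib along x, 60 long, 10 thick (y), top 40 mm up. 120 g. On the rods its x lies across them (either way round), plate on the rods, skirts outside, origin 31 mm above the worktop.
- fix_jar: Square glass staining jar, its lid fixed on: body 56 x 56 mm, lid 58 x 58 at 85 to 92 mm, lid knob up to 102 mm. 220 g. Origin: centre of underside; x and y square to its sides. Its place: centre at x = 0, y = -139 mm in the trough's frame (50 mm clear of the right end wall), any yaw.
- timer: White bench timer standing on its base, 30 mm deep over all (x), 80 wide (y), 56 high: a 17 mm thick slab that leans back 14 degrees (its top towards +x). 70 g. Origin: centre of underside. The display faces its -x. Its place: centre at x = 0, y = +150 mm in the trough's frame (50 mm clear of the left end wall), its axes along the trough's.
- dish: Round culture plate with lid, 72 mm across, 15 mm high, on the worktop behind the trough; leave alone. Origin: centre of underside.
- oil_bottle: Small brown dropper bottle with a white cap, 29 mm across, 62 mm high, just in front of the microscope; leave alone. Origin: centre of underside.

How it is judged (in metres and radians):
At the end, for the whole second after the job is handed in: Rods seated in both notch pairs (4 mm across, 15 along, 3 in height, 0.06 rad); carrier level on them (10 mm across, 15 along, 3 in height, 0.2 rad of square); jar and timer upright, each within 18 mm in x and y of its place, timer's face within 0.25 rad of the front; all at rest, released (((x of rod_a in the frame of trough between -0.029 and -0.021 m and y of rod_a in the frame of trough between -0.015 and 0.015 m and z of rod_a in the frame of trough between 0.032 and 0.038 m and angle between the y axis of each of rod_a, rod_b and the y axis of trough, either way round below 0.06 rad and x of rod_b in the frame of trough between 0.021 and 0.029 m and y of rod_b in the frame of trough between -0.015 and 0.015 m and z of rod_b in the frame of trough between 0.032 and 0.038 m) or (x of rod_a in the frame of trough between 0.021 and 0.029 m and y of rod_a in the frame of trough between -0.015 and 0.015 m and z of rod_a in the frame of trough between 0.032 and 0.038 m and angle between the y axis of each of rod_a, rod_b and the y axis of trough, either way round below 0.06 rad and x of rod_b in the frame of trough between -0.029 and -0.021 m and y of rod_b in the frame of trough between -0.015 and 0.015 m and z of rod_b in the frame of trough between 0.032 and 0.038 m)) and x of slide_carrier in the frame of trough between -0.01 and 0.01 m and y of slide_carrier in the frame of trough between -0.015 and 0.015 m and z of slide_carrier in the frame of trough between 0.028 and 0.034 m and angle between slide_carrier's own z axis and vertical below 0.07 rad and angle between the x axis of slide_carrier and the x axis of trough, either way round below 0.2 rad and x of fix_jar in the frame of trough between -0.018 and 0.018 m and y of fix_jar in the frame of trough between -0.157 and -0.121 m and z of fix_jar in the frame of trough between -0.006 and 0.006 m and angle between fix_jar's own z axis and vertical below 0.1 rad and x of timer in the frame of trough between -0.018 and 0.018 m and y of timer in the frame of trough between 0.132 and 0.168 m and z of timer in the frame of trough between -0.006 and 0.006 m and angle between timer's own z axis and vertical below 0.15 rad and angle between the x axis of timer and the x axis of trough, either way round below 0.25 rad and y of trough in the frame of timer below -0.1 m and linear speed of each of rod_a, rod_b, slide_carrier, fix_jar, timer below 0.02 m/s); the robot touches nothing.
It fails at once if the slide carrier is tipped by more than 0.5 rad (angle between slide_carrier's own z axis and vertical above 0.5 rad).
It fails at once if the culture plate or the dropper bottle is shifted by more than 20 mm or the bottle knocked over (distance of any of dish, oil_bottle from where it was at the start of the episode above 0.02 m or angle between oil_bottle's own z axis and vertical above 0.5 rad).
It also fails if it takes over 134 s, if anything falls off the work surface, if the arm or the gripper's body presses on something with over 40 N, if the wrist force passes 120 N, or if a joint passes its speed limit or range.

## Working session

There is one attempt and no reset: what is moved stays moved. The work goes in short steps, Python scripts to look and compute and a tool call to move; the robot and the scene stay as the last step left them, time stands still between calls to the robot, and variables do not carry over. Pictures are saved under pics/ and viewed, at most 16 in all, crops included, and the job is handed in when it is done.

Besides the shell and the picture viewer there is one more tool, called as a command line: name --argument value ..., lists and objects as JSON in quotes. apply_moves: Moves the arm, as the interface text tells. Its arguments: {"type":"object","properties":{"targets":{"type":"array","items":{"type":"object","properties":{"travel":{"type":"array","items":{"type":"number"}},"roll":{"type":"number"},"jaw":{"type":"number"}}}}},"required":["targets"]}

```bash
mkdir -p pics; ls; python3 - <<'E'
from plant import ctrl
import cv2,numpy as np
np.set_printoptions(precision=4,suppress=True)
print(ctrl.get_obs())
for n in ("scene","top","wrist"):
    print(n,ctrl.calibration(n))
for n in ("scene","top"):
    cv2.imwrite(f"pics/{n}0.png",ctrl.snapshot(n)[:,:,::-1])
E
```

```text
pics
{'clock': 0.0, 'joint_pos': array([ 84.0577,  20.5932,   0.6337,  -0.0202, -70.1359, -16.5081]), 'qvel': array([-0.0932, -0.0024,  0.2055, -0.0049,  0.0472,  0.0871]), 'tau': array([  0.0014, -58.2714,  29.3049,   6.9973,   0.0071,  -0.0001]), 'tool_pos': array([0.2576, 0.6234, 0.2476]), 'orientation': array([179.9031,  -0.0089, -22.4573]), 'force': array([ 0.0785,  0.0822, -0.4299]), 'moment': array([-0.0039,  0.056 ,  0.0436]), 'gripper_force': 0.0, 'opening': 0.08740455657654744}
scene {'K': array([[415.5542,   0.    , 319.663 ],
       [  0.    , 415.5542, 193.9565],
       [  0.    ,   0.    ,   1.    ]]), 'extrinsics': array([[-0.8584, -0.3954,  0.327 ,  0.2219],
       [-0.5129,  0.6785, -0.5259,  0.5809],
       [-0.014 , -0.6191, -0.7852,  0.7346],
       [ 0.    ,  0.    ,  0.    ,  1.    ]])}
top {'K': array([[391.7423,   0.    , 318.5891],
       [  0.    , 391.7423, 200.5531],
       [  0.    ,   0.    ,   1.    ]]), 'extrinsics': array([[ 0.0051, -0.9976,  0.0683,  0.4502],
       [-0.9999, -0.0043,  0.0116,  0.1032],
       [-0.0113, -0.0684, -0.9976,  1.0274],
       [ 0.    ,  0.    ,  0.    ,  1.    ]])}
wrist {'K': array([[278.4301,   0.    , 315.6869],
       [  0.    , 278.4301, 203.6038],
       [  0.    ,   0.    ,   1.    ]]), 'hand_eye': array([[-0.0002, -0.9702, -0.2422,  0.0665],
       [ 1.    ,  0.    , -0.0008, -0.0008],
       [ 0.0007, -0.2422,  0.9702, -0.1373],
       [ 0.    ,  0.    ,  0.    ,  1.    ]])}
```

```bash
python3 -c "
import cv2
im=cv2.imread('pics/top0.png');cv2.imwrite('pics/top0b.png',cv2.resize(im,(800,500),interpolation=cv2.INTER_CUBIC))"
```

```text
(no output)
```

View pics/top0.png

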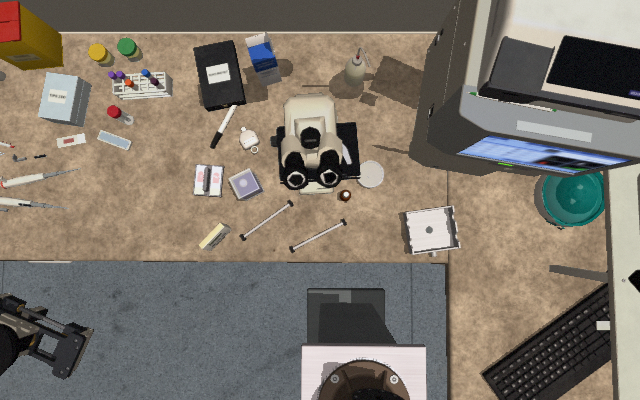

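View pics/scene0.png

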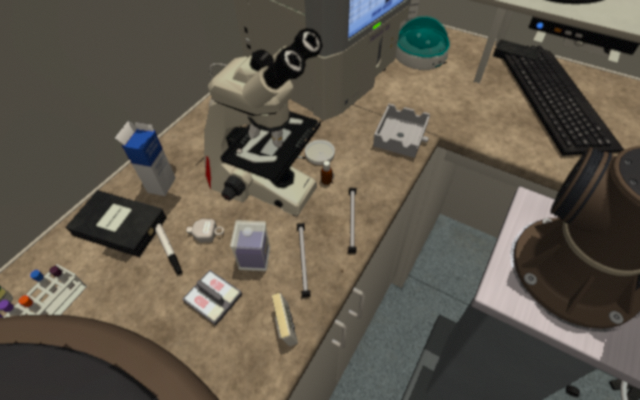

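```bash
python3 -c "
import cv2
im=cv2.imread('pics/top0.png')
cv2.imwrite('pics/c1.png',cv2.resize(im[155:260,185:352],None,fx=4.7,fy=4.7,interpolation=cv2.INTER_CUBIC))
a=cv2.resize(im[195:265,350:500],None,fx=5.3,fy=5.3,interpolation=cv2.INTER_CUBIC)
cv2.imwrite('pics/c2.png',a)"
```

```text
(no output)
```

View pics/c1.png

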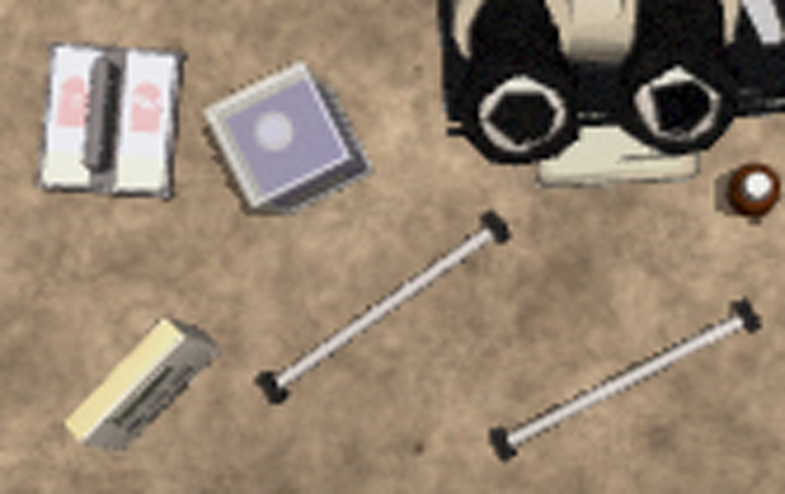

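View pics/c2.png

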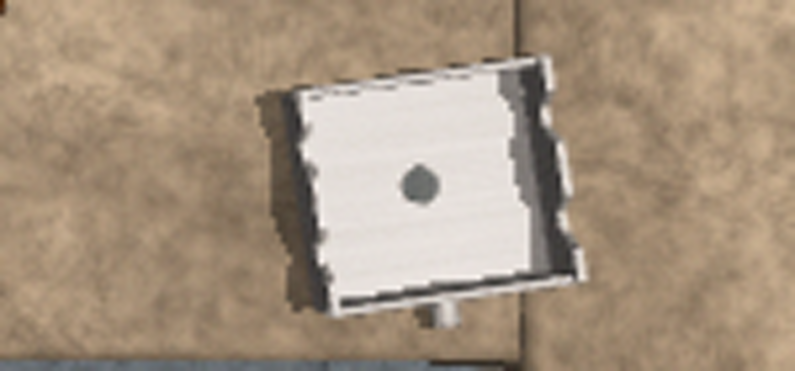

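```bash
cat > h.py <<'E'
from plant import ctrl
import cv2,numpy as np
from scipy.spatial.transform import Rotation as Rn
np.set_printoptions(precision=4,suppress=True)
def cam(name,obs=None):
    c=ctrl.calibration(name); K=np.array(c["K"])
    if name!="wrist": return K,np.array(c["extrinsics"])
    o=obs; T=np.eye(4); T[:3,:3]=Rn.from_euler('xyz',o["orientation"],degrees=True).as_matrix(); T[:3,3]=o["tool_pos"]
    return K,T@np.array(c["hand_eye"])
def back(uv,z,KE):
    K,E=KE; uv=np.atleast_2d(np.array(uv,float)); z=np.broadcast_to(z,len(uv))
    d=np.c_[uv,np.ones(len(uv))]@np.linalg.inv(K).T@E[:3,:3].T
    return E[:3,3]+d*((z-E[2,3])/d[:,2])[:,None]
def proj(P,KE):
    K,E=KE; p=(np.atleast_2d(P)-E[:3,3])@E[:3,:3]; p=p@K.T; return p[:,:2]/p[:,2:]
def shot(fn,name="wrist",scale=1.25,pts=None):
    o=ctrl.get_obs(); im=ctrl.snapshot(name)[:,:,::-1].copy(); KE=cam(name,o)
    np.savez('pics/'+fn+'.npz',K=KE[0],E=KE[1]); cv2.imwrite('pics/'+fn+'_raw.png',im)
    im=cv2.resize(im,None,fx=scale,fy=scale,interpolation=cv2.INTER_CUBIC); cv2.imwrite('pics/'+fn+'.png',im)
    print(o["tool_pos"],o["orientation"],o["opening"],o["gripper_force"],o["clock"])
def load(fn):
    d=np.load('pics/'+fn+'.npz'); return d['K'],d['E']
def travel(target,yaw,o=None):
    """rows-total: travel in tool axes now (mm) to TCP target, and roll"""
    o=o or ctrl.get_obs(); R=Rn.from_euler('xyz',o["orientation"],degrees=True).as_matrix()
    t=R.T@(np.array(target)-o["tool_pos"])*1000
    r=-(yaw-o["orientation"][2]); r=(r+90)%180-90
    print("travel",t.round(1),"roll",round(r,1)); return t,r
def troughfn():
    pass
E
python3 - <<'E'
from h import *
KE=cam("top")
c1=lambda l:np.array(l,float)/4.7+[185,155]-0.4
c2=lambda l:np.array(l,float)/5.3+[350,195]-0.4
def seg(n,l,z,f=c1):
    P=back(f(l),z,KE); d=P[1]-P[0]; print(n,P[:2,:2].ravel(),"mid",P.mean(0)[:2],"ang",np.degrees(np.arctan2(d[1],d[0])),"len",np.linalg.norm(d))
seg("rodA",[(272,387),(495,228)],.009)
seg("rodB",[(502,443),(745,315)],.009)
seg("rib",[(95,168),(105,55)],.04)
seg("carr",[(40,188),(52,45),(183,52),(170,195)],.014)
seg("jarlid",[(255,208),(205,110),(300,63),(352,158)],.092)
seg("knob",[(274,131),(274,132)],.102)
seg("timer top",[(67,425),(165,320),(185,335),(85,440)],.056)
seg("tr left",[(333,312),(299,92)],.045,c2)
seg("tr right",[(582,278),(547,60)],.045,c2)
seg("bottle",[(758,185),(758,186)],.062)
E
```

```text
rodA [0.4245 0.3121 0.513  0.1898] mid [0.4687 0.2509] ang -54.12118005785751 len 0.15100211325950574
rodB [0.3945 0.1847 0.4655 0.0511] mid [0.43   0.1179] ang -62.00686850665599 len 0.1512589186803482
rib [0.5426 0.4038 0.6042 0.3999] mid [0.5734 0.4018] ang -3.6264917292236136 len 0.061705813324918354
carr [0.5338 0.442  0.6137 0.4375] mid [0.5719 0.4033] ang -3.253128839857054 len 0.08010800145709031
jarlid [0.5175 0.3055 0.5678 0.3321] mid [0.5552 0.2944] ang 27.937570625520408 len 0.056887136911314064
knob [0.556  0.2944 0.5555 0.2944] mid [0.5557 0.2944] ang -178.94897396140829 len 0.0005093715446761103
timer top [0.4051 0.4103 0.4606 0.3598] mid [0.429  0.3799] ang -42.33089566212017 len 0.07501975718623052
tr left [ 0.3868 -0.1192  0.4898 -0.1043] mid [ 0.4383 -0.1117] ang 8.19845541193449 len 0.10414442046892129
tr right [ 0.4033 -0.2357  0.5055 -0.2212] mid [ 0.4544 -0.2285] ang 8.056819010936856 len 0.10324948391519326
bottle [0.533  0.0471 0.5324 0.0471] mid [0.5327 0.0471] ang -179.98070689613485 len 0.0005276175944811728
```

apply_moves --targets '[{"travel":[40,19,0],"roll":0,"jaw":87},{"travel":[40,19,0],"roll":0,"jaw":87},{"travel":[40,19,0],"roll":0,"jaw":87},{"travel":[40,19,0],"roll":0,"jaw":87},{"travel":[40,19,0],"roll":0,"jaw":87},{"travel":[40,19,0],"roll":0,"jaw":87},{"travel":[40,19,0],"roll":0,"jaw":87},{"travel":[40,19,0],"roll":0,"jaw":87},{"travel":[40,19,0],"roll":0,"jaw":87},{"travel":[0,0,0],"roll":0,"jaw":87}]'

```text
clock: 1.1
tool_pos: [0.5276, 0.3244, 0.248]
orientation: [179.9, -0.0, -22.7]
force: [-0.4, 1.0, 0.3]
opening: 0.0869
gripper_force: 0.0
```

apply_moves --targets '[{"travel":[0,0,0],"roll":8,"jaw":87},{"travel":[0,0,0],"roll":8,"jaw":87},{"travel":[0,0,0],"roll":8,"jaw":87},{"travel":[0,0,0],"roll":8,"jaw":87},{"travel":[0,0,0],"roll":8,"jaw":87},{"travel":[0,0,0],"roll":0,"jaw":87}]'

```text
clock: 1.7
tool_pos: [0.5248, 0.3284, 0.2481]
orientation: [180.0, -0.0, -62.6]
force: [-0.5, 0.1, 0.0]
opening: 0.0871
gripper_force: 0.0
```

```bash
python3 - <<'E'
from h import *
shot("w1")
travel((.5555,.2944,.2476),-62)
E
```

```text
[0.5248 0.3284 0.2481] [179.9544  -0.0061 -62.5572] 0.08712252018531409 0.0 1.7
travel [ 44.4 -11.3   0.7] roll -0.3
```

View pics/w1.png

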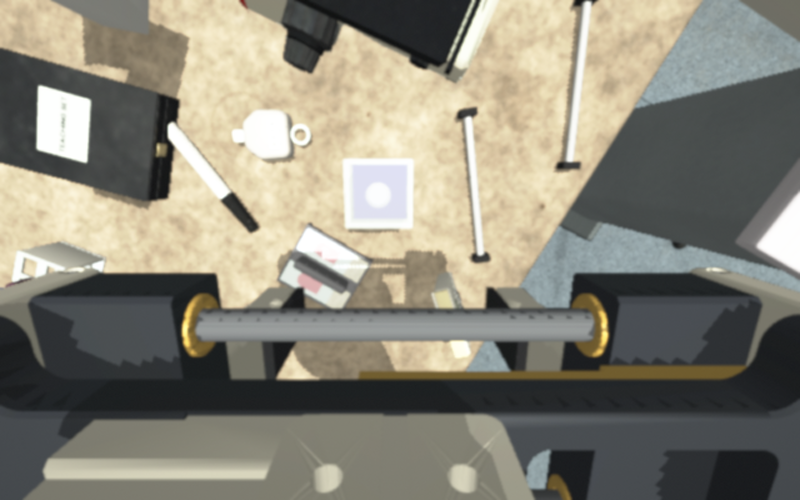

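```bash
python3 - <<'E'
from h import *
KE=load("w1")
def seg(n,l,z):
    P=back(np.array(l)/1.25,z,KE); d=P[1]-P[0]; print(n,P[:2,:2].ravel(),"mid",P.mean(0)[:2],"ang",np.degrees(np.arctan2(d[1],d[0])),"len",np.linalg.norm(d))
seg("knob",[(378,195),(379,195)],.102)
seg("lid",[(344,160),(413,159),(413,229),(344,229)],.092)
seg("rodA",[(467,113),(480,258)],.009)
seg("rodB",[(587,2),(569,165)],.009)
seg("rib",[(298,261),(348,287)],.04)
E
```

```text
knob [0.5585 0.2963 0.5578 0.2959] mid [0.5582 0.2961] ang -152.5607380641532 len 0.0008052522406232196
lid [0.5959 0.2848 0.5464 0.2582] mid [0.5582 0.2971] ang -151.76597575046048 len 0.05616048595073712
rodA [0.5163 0.1899 0.4267 0.3143] mid [0.4715 0.2521] ang 125.76054983403934 len 0.15323890974399967
rodB [0.4654 0.0532 0.3957 0.1848] mid [0.4306 0.119 ] ang 117.87976787142162 len 0.1488848434178112
rib [0.6018 0.3997 0.544  0.4015] mid [0.5729 0.4006] ang 178.2542934999168 len 0.05785416835726183
```

apply_moves --targets '[{"travel":[44,-13,0],"roll":0,"jaw":87},{"travel":[0,0,40],"roll":0,"jaw":87},{"travel":[0,0,40],"roll":0,"jaw":87},{"travel":[0,0,40],"roll":0,"jaw":87},{"travel":[0,0,40],"roll":0,"jaw":87},{"travel":[0,0,20],"roll":0,"jaw":87},{"travel":[0,0,0],"roll":0,"jaw":50},{"travel":[0,0,0],"roll":0,"jaw":50},{"travel":[0,0,0],"roll":0,"jaw":50},{"travel":[0,0,0],"roll":0,"jaw":50}]'

```text
clock: 2.75
tool_pos: [0.5578, 0.2961, 0.0704]
orientation: [-179.8, 0.0, -62.4]
force: [0.4, -0.1, 0.3]
opening: 0.0604
gripper_force: 0.0
```

apply_moves --targets '[{"travel":[0,0,0],"roll":0,"jaw":45},{"travel":[0,0,0],"roll":0,"jaw":45},{"travel":[0,0,0],"roll":0,"jaw":45},{"travel":[0,0,0],"roll":0,"jaw":45}]'

```text
clock: 3.15
tool_pos: [0.5577, 0.2959, 0.0702]
orientation: [-179.9, 0.0, -62.4]
force: [-1.8, -0.3, 6.9]
opening: 0.0574
gripper_force: 30.0
```

apply_moves --targets '[{"travel":[0,0,-40],"roll":0,"jaw":45},{"travel":[0,0,-40],"roll":0,"jaw":45},{"travel":[0,0,-20],"roll":0,"jaw":45},{"travel":[-8,40,0],"roll":0,"jaw":45},{"travel":[-8,40,0],"roll":0,"jaw":45},{"travel":[-8,40,0],"roll":0,"jaw":45},{"travel":[-8,40,0],"roll":0,"jaw":45},{"travel":[0,0,0],"roll":-8,"jaw":45},{"travel":[0,0,0],"roll":-8,"jaw":45},{"travel":[0,0,0],"roll":-8,"jaw":45}]'

```text
clock: 4.15
tool_pos: [0.3999, 0.2496, 0.1691]
orientation: [-179.9, 0.0, -38.1]
force: [0.6, -0.2, -1.6]
opening: 0.0574
gripper_force: 30.0
```

apply_moves --targets '[{"travel":[0,0,0],"roll":-8,"jaw":45},{"travel":[0,0,0],"roll":-8,"jaw":45},{"travel":[0,0,0],"roll":-8,"jaw":45},{"travel":[0,0,0],"roll":-8,"jaw":45},{"travel":[0,0,0],"roll":-8,"jaw":45},{"travel":[0,0,0],"roll":-6.4,"jaw":45},{"travel":[0,0,0],"roll":0,"jaw":45}]'

```text
clock: 4.85
tool_pos: [0.4002, 0.2495, 0.1687]
orientation: [-180.0, 0.0, 8.0]
force: [0.4, -0.4, -3.0]
opening: 0.0576
gripper_force: 30.0
```

```bash
python3 - <<'E'
from h import *
travel((.415,.0,.17),8)
travel((.4656,-.3076,.17),8)
E
```

```text
travel [-20.2 249.1  -1.4] roll 0.0
travel [-13.2 560.8  -1.5] roll 0.0
```

apply_moves --targets '[{"travel":[-3,41,0],"roll":0,"jaw":45},{"travel":[-3,41,0],"roll":0,"jaw":45},{"travel":[-3,41,0],"roll":0,"jaw":45},{"travel":[-3,42,0],"roll":0,"jaw":45},{"travel":[-4,42,0],"roll":0,"jaw":45},{"travel":[-4,42,0],"roll":0,"jaw":45},{"travel":[1,44,0],"roll":0,"jaw":45},{"travel":[1,44,0],"roll":0,"jaw":45},{"travel":[1,44,0],"roll":0,"jaw":45},{"travel":[1,45,0],"roll":0,"jaw":45}]'

```text
clock: 5.85
tool_pos: [0.4434, -0.1763, 0.1689]
orientation: [-180.0, -0.1, 7.7]
force: [2.0, 1.1, -1.9]
opening: 0.0577
gripper_force: 30.0
```

apply_moves --targets '[{"travel":[1,45,0],"roll":0,"jaw":45},{"travel":[1,45,0],"roll":0,"jaw":45},{"travel":[1,45,0],"roll":0,"jaw":45},{"travel":[0,0,0],"roll":0,"jaw":45},{"travel":[0,0,0],"roll":0,"jaw":45}]'

```text
clock: 6.35
tool_pos: [0.4644, -0.3087, 0.1679]
orientation: [-180.0, 0.1, 7.6]
force: [0.2, 0.8, -2.0]
opening: 0.0575
gripper_force: 30.0
```

```bash
python3 - <<'E'
from h import *
travel((.4656,-.3076,.07),8)
shot("s1","scene")
shot("w2")
E
```

```text
travel [ 1.4 -0.9 97.9] roll -0.4
[ 0.4644 -0.3087  0.1679] [-179.9561    0.0658    7.6254] 0.0574625584124997 29.998934268951416 6.35
[ 0.4645 -0.3078  0.1681] [-179.9589    0.046     7.7394] 0.057440726810238096 29.99903976917267 6.4
```

View pics/w2.png

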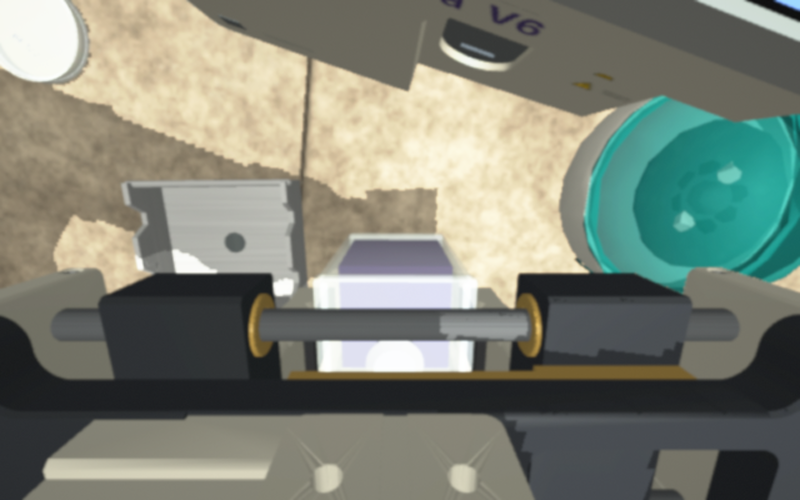

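apply_moves --targets '[{"travel":[1,-1,30],"roll":0,"jaw":45},{"travel":[0,0,30],"roll":0,"jaw":45},{"travel":[0,0,20],"roll":0,"jaw":45},{"travel":[0,0,10],"roll":0,"jaw":45},{"travel":[0,0,6],"roll":0,"jaw":45},{"travel":[0,0,0],"roll":0,"jaw":45},{"travel":[0,0,0],"roll":0,"jaw":45}]'

```text
clock: 7.15
tool_pos: [0.4667, -0.3066, 0.0736]
orientation: [180.0, -0.1, 8.0]
force: [-0.4, 0.2, -2.4]
opening: 0.0574
gripper_force: 30.0
```

apply_moves --targets '[{"travel":[0,0,1],"roll":0,"jaw":45},{"travel":[0,0,0],"roll":0,"jaw":45},{"travel":[0,0,0],"roll":0,"jaw":80},{"travel":[0,0,0],"roll":0,"jaw":80},{"travel":[0,0,0],"roll":0,"jaw":80},{"travel":[0,0,0],"roll":0,"jaw":80},{"travel":[0,0,0],"roll":0,"jaw":80},{"travel":[0,0,-40],"roll":0,"jaw":80},{"travel":[0,0,-45],"roll":0,"jaw":80},{"travel":[0,0,-45],"roll":0,"jaw":80}]'

```text
clock: 8.15
tool_pos: [0.4655, -0.3065, 0.2029]
orientation: [-180.0, 0.1, 8.0]
force: [0.6, -0.5, -0.0]
opening: 0.0799
gripper_force: 0.0
```

apply_moves --targets '[{"travel":[-10,-36,0],"roll":0,"jaw":60},{"travel":[-11,-36,0],"roll":0,"jaw":40},{"travel":[-12,-36,0],"roll":0,"jaw":30},{"travel":[-12,-37,0],"roll":0,"jaw":30},{"travel":[0,0,0],"roll":0,"jaw":30},{"travel":[0,0,0],"roll":0,"jaw":30}]'

```text
clock: 8.75
tool_pos: [0.4015, -0.1686, 0.2022]
orientation: [180.0, -0.1, 8.1]
force: [-0.3, -1.2, 0.2]
opening: 0.0375
gripper_force: 0.0
```

```bash
python3 - <<'E'
from h import *
shot("w3")
E
```

```text
[ 0.4015 -0.1686  0.2022] [179.9808  -0.0905   8.085 ] 0.03752651900169624 0.0 8.75
```

View pics/w3.png

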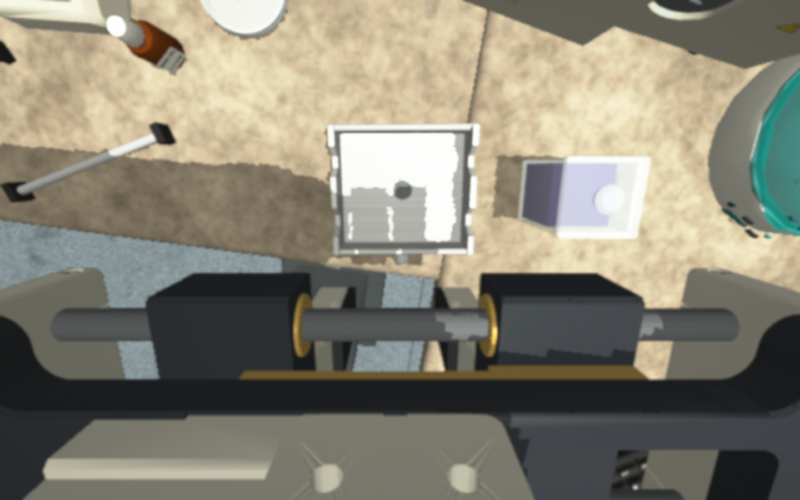

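```bash
python3 - <<'E'
from h import *
KE=load("w3")
c=np.array([(330,126),(478,126),(333,252),(474,252)])/1.25
P=back(c,.045,KE)[:,:2]
print(P,P.mean(0),"drain",back(np.array([[402,189]])/1.25,.007,KE)[0,:2])
for a,b in((0,1),(2,3),(2,0),(3,1)):
    d=P[b]-P[a];print(np.linalg.norm(d),np.degrees(np.arctan2(d[1],d[0])))
def fit(p):
    x,y,t=p;R=np.array([[np.cos(t),-np.sin(t)],[np.sin(t),np.cos(t)]])
    m=np.array([(.053,.06),(.053,-.06),(-.053,.06),(-.053,-.06)])
    return (proj(np.c_[m@R.T+[x,y],np.full(4,.045)],KE)-c).ravel()
from scipy.optimize import least_squares
r=least_squares(fit,[.446,-.17,.14]);print(r.x,np.degrees(r.x[2]),r.fun)
K=back(np.array([[608,199]])/1.25,.102,KE);print("knob",K)
E
```

```text
[[ 0.4926 -0.1037]
 [ 0.5092 -0.2208]
 [ 0.3898 -0.1162]
 [ 0.407  -0.2378]] [ 0.4497 -0.1696] drain [ 0.4496 -0.169 ]
0.11825158702385948 -81.91877751594383
0.12275200072066657 -81.93403585067058
0.10353791592421684 6.9626314668501905
0.10358054765092356 9.45270395193166
[ 0.4495 -0.1696  0.142 ] 8.134332258115137 [-0.8626 -1.0289  0.9953 -1.1468  1.2549  1.35   -1.3992  1.222 ]
knob [[ 0.4677 -0.3052  0.102 ]]
```

```bash
python3 - <<'E'
from h import *
T=cam("top");S=cam("scene")
def tri(a,b):
    P=[K@np.linalg.inv(E)[:3] for K,E in(T,S)]
    X=cv2.triangulatePoints(P[0],P[1],np.array(a,float),np.array(b,float));return (X[:3]/X[3]).ravel()
print(tri((295,180),(288,62)),tri((295,180),(310,41)),tri((331,177),(310,41)))
E
```

```text
[0.5329 0.1526 0.3775] [0.5154 0.1429 0.413 ] [0.5358 0.0911 0.3778]
```

apply_moves --targets '[{"travel":[9,-40,0],"roll":0,"jaw":40},{"travel":[9,-40,0],"roll":0,"jaw":40},{"travel":[10,-40,0],"roll":0,"jaw":40},{"travel":[10,-40,0],"roll":0,"jaw":40},{"travel":[10,-40,0],"roll":0,"jaw":40},{"travel":[10,-40,0],"roll":0,"jaw":40},{"travel":[10,-40,0],"roll":0,"jaw":40},{"travel":[0,0,0],"roll":8,"jaw":40},{"travel":[0,0,0],"roll":8,"jaw":40},{"travel":[0,0,0],"roll":8,"jaw":40}]'

```text
clock: 9.8
tool_pos: [0.4308, 0.1175, 0.2011]
orientation: [179.9, 0.0, -16.4]
force: [-0.7, 0.2, 0.2]
opening: 0.0402
gripper_force: 0.0
```

apply_moves --targets '[{"travel":[0,0,0],"roll":8,"jaw":40},{"travel":[0,0,0],"roll":8,"jaw":40},{"travel":[0,0,0],"roll":8,"jaw":40},{"travel":[0,0,0],"roll":8,"jaw":40},{"travel":[0,0,0],"roll":8,"jaw":40},{"travel":[0,0,0],"roll":6,"jaw":40},{"travel":[0,0,40],"roll":0,"jaw":40},{"travel":[0,0,0],"roll":0,"jaw":40},{"travel":[0,0,0],"roll":0,"jaw":40}]'

```text
clock: 10.7
tool_pos: [0.4304, 0.1168, 0.1614]
orientation: [179.9, -0.1, -62.1]
force: [0.4, 0.2, -0.1]
opening: 0.0399
gripper_force: 0.0
```

```bash
python3 - <<'E'
from h import *
travel((.4303,.1185,.024),-62)
shot("w4")
E
```

```text
travel [ -1.7  -1.  137.4] roll -0.1
[0.4304 0.1168 0.1614] [179.8614  -0.06   -62.083 ] 0.03986168366285639 0.0 10.7
```

View pics/w4.png

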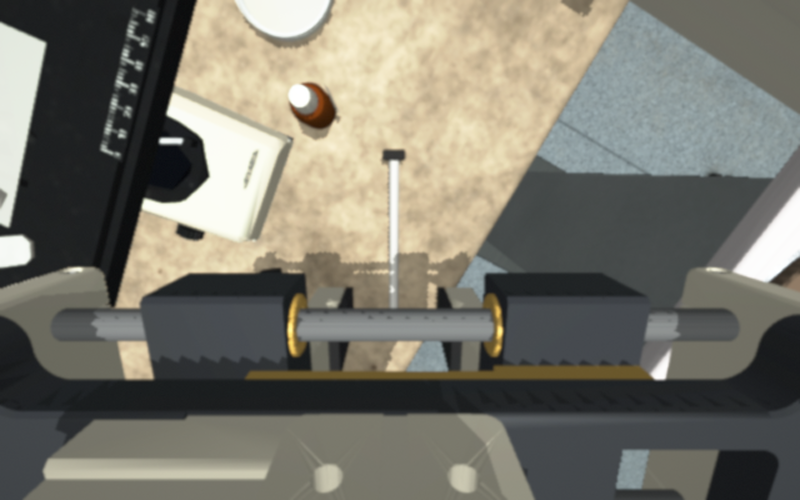

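apply_moves --targets '[{"travel":[-2,-1,40],"roll":0,"jaw":40},{"travel":[0,0,40],"roll":0,"jaw":40},{"travel":[0,0,35],"roll":0,"jaw":40},{"travel":[0,0,19],"roll":0,"jaw":40},{"travel":[0,0,0],"roll":0,"jaw":40},{"travel":[0,0,0],"roll":0,"jaw":40}]'

```text
clock: 11.35
tool_pos: [0.431, 0.1203, 0.0286]
orientation: [-179.9, -0.0, -62.0]
force: [0.8, 1.2, 0.5]
opening: 0.0403
gripper_force: 0.0
```

```bash
python3 - <<'E'
from h import *
print(back(np.array([[393,155]])/1.25,.009,load("w4")))
E
```

```text
[[0.4682 0.0515 0.009 ]]
```

apply_moves --targets '[{"travel":[0,0,2],"roll":0,"jaw":30},{"travel":[0,0,0],"roll":0,"jaw":4},{"travel":[0,0,0],"roll":0,"jaw":4},{"travel":[0,0,0],"roll":0,"jaw":4},{"travel":[0,0,0],"roll":0,"jaw":4},{"travel":[0,0,0],"roll":0,"jaw":4},{"travel":[0,0,0],"roll":0,"jaw":4}]'

```text
clock: 12.05
tool_pos: [0.43, 0.1198, 0.0259]
orientation: [-180.0, -0.0, -62.0]
force: [-1.6, -0.3, 6.8]
opening: 0.0067
gripper_force: 30.0
```

apply_moves --targets '[{"travel":[0,0,-20],"roll":0,"jaw":4},{"travel":[0,0,-40],"roll":0,"jaw":4},{"travel":[0,0,-40],"roll":0,"jaw":4},{"travel":[0,0,0],"roll":8,"jaw":4},{"travel":[0,0,0],"roll":8,"jaw":4},{"travel":[0,0,0],"roll":4,"jaw":4},{"travel":[0,0,0],"roll":0,"jaw":4}]'

```text
clock: 12.75
tool_pos: [0.4297, 0.1196, 0.1255]
orientation: [180.0, 0.0, -82.1]
force: [-0.3, 0.6, -0.5]
opening: 0.0071
gripper_force: 30.0
```

```bash
python3 - <<'E'
from h import *
t=np.radians(8.13);R=np.array([[np.cos(t),-np.sin(t)],[np.sin(t),np.cos(t)]])
for x in(-.025,.025):
    p=R@[x,0]+[.449,-.1697];print(p);travel((*p,.13),-81.9)
shot("w5")
E
```

```text
[ 0.4243 -0.1732]
travel [289.3  45.6  -4.5] roll -0.2
[ 0.4737 -0.1662]
travel [289.1  -4.4  -4.5] roll -0.2
[0.4297 0.1196 0.1255] [179.9886   0.0021 -82.1069] 0.007131258912545669 30.000507831573486 12.75
```

View pics/w5.png

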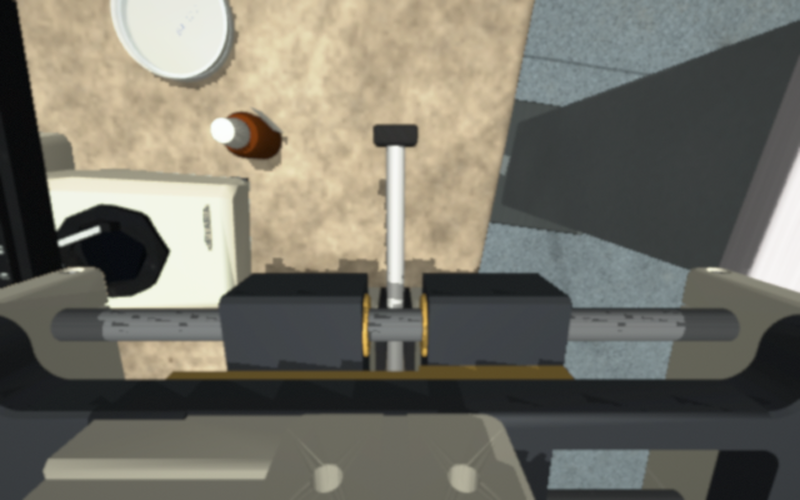

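```bash
python3 - <<'E'
from h import *
S=cam("scene");T=cam("top");W=load("w3")
for u in((300,98),(345,113),(390,62)): print("scene",u,back([u],0,S)[0,:2])
for u in((412,165),(440,173),(500,173)): print("top",u,[back([u],z,T)[0,:2] for z in(0,.1,.3)])
for u in((470,0),(583,43),(625,25),(740,65)): print("w3",u,[back([np.array(u)/1.25],z,W)[0,:2] for z in(0,.1)])
E
```

```text
scene (300, 98) [ 0.7473 -0.1727]
scene (345, 113) [ 0.6101 -0.18  ]
scene (390, 62) [ 0.6038 -0.4484]
top (412, 165) [array([ 0.6157, -0.1308]), array([ 0.5996, -0.108 ]), array([ 0.5674, -0.0625])]
top (440, 173) [array([ 0.5947, -0.2041]), array([ 0.5806, -0.1742]), array([ 0.5525, -0.1144])]
top (500, 173) [array([ 0.5952, -0.3612]), array([ 0.5811, -0.316 ]), array([ 0.5529, -0.2256])]
w3 (470, 0) [array([ 0.614 , -0.2034]), array([ 0.5709, -0.1904])]
w3 (583, 43) [array([ 0.5957, -0.3075]), array([ 0.5579, -0.2638])]
w3 (625, 25) [array([ 0.6144, -0.3397]), array([ 0.5711, -0.2865])]
w3 (740, 65) [array([ 0.5984, -0.45  ]), array([ 0.5598, -0.3644])]
```

apply_moves --targets '[{"travel":[41,0,0],"roll":0,"jaw":4},{"travel":[41,0,0],"roll":0,"jaw":4},{"travel":[41,0,0],"roll":0,"jaw":4},{"travel":[41,0,0],"roll":0,"jaw":4},{"travel":[41,-1,0],"roll":0,"jaw":4},{"travel":[41,-1,0],"roll":0,"jaw":4},{"travel":[43,-1,0],"roll":0,"jaw":4},{"travel":[0,0,0],"roll":0,"jaw":4},{"travel":[0,0,0],"roll":0,"jaw":4}]'

```text
clock: 13.7
tool_pos: [0.4724, -0.1672, 0.1249]
orientation: [179.9, 0.0, -82.1]
force: [0.2, -0.0, -0.9]
opening: 0.0069
gripper_force: 30.0
```

```bash
python3 - <<'E'
from h import *
travel((.4727,-.1665,.063),-81.9)
shot("w6")
E
```

```text
travel [-0.6 -0.5 61.9] roll -0.2
[ 0.4724 -0.1672  0.1249] [179.9279   0.0126 -82.1109] 0.0068947069302330065 29.99944657087326 13.7
```

View pics/w6.png

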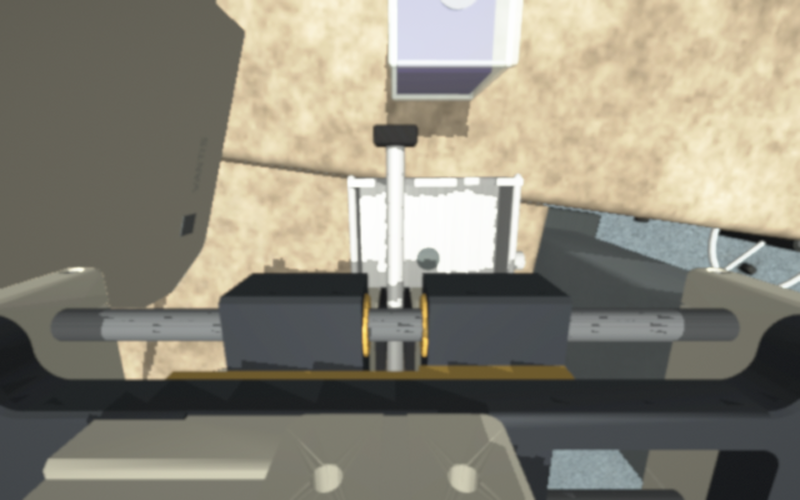

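apply_moves --targets '[{"travel":[0,2,30],"roll":0,"jaw":4},{"travel":[0,0,25],"roll":0,"jaw":4},{"travel":[0,0,7],"roll":0,"jaw":4},{"travel":[0,0,2],"roll":0,"jaw":4},{"travel":[0,0,0],"roll":0,"jaw":4},{"travel":[0,0,0],"roll":0,"jaw":4}]'

```text
clock: 14.35
tool_pos: [0.4718, -0.166, 0.0627]
orientation: [-179.9, -0.0, -82.0]
force: [-0.2, 0.1, -0.5]
opening: 0.0067
gripper_force: 30.0
```

apply_moves --targets '[{"travel":[0,1,2],"roll":0,"jaw":4},{"travel":[0,0,2],"roll":0,"jaw":4},{"travel":[0,0,0],"roll":0,"jaw":4},{"travel":[0,0,0],"roll":0,"jaw":4}]'

```text
clock: 14.75
tool_pos: [0.4699, -0.1666, 0.0577]
orientation: [-180.0, -0.0, -82.1]
force: [0.0, 0.4, -1.3]
opening: 0.0071
gripper_force: 30.0
```

Axis ≈ 41 mm. Release with a small opening.

apply_moves --targets '[{"travel":[0,0,0],"roll":0,"jaw":11},{"travel":[0,0,0],"roll":0,"jaw":12},{"travel":[0,0,0],"roll":0,"jaw":12},{"travel":[0,0,0],"roll":0,"jaw":12},{"travel":[0,0,-10],"roll":0,"jaw":12},{"travel":[0,0,-30],"roll":0,"jaw":20},{"travel":[0,0,-40],"roll":0,"jaw":30},{"travel":[0,0,-40],"roll":0,"jaw":40},{"travel":[0,0,-20],"roll":0,"jaw":40},{"travel":[0,0,0],"roll":0,"jaw":40}]'

```text
clock: 15.75
tool_pos: [0.4718, -0.1667, 0.2019]
orientation: [-179.6, -0.1, -82.0]
force: [-0.4, -0.7, 1.8]
opening: 0.0393
gripper_force: 0.0
```

```bash
python3 - <<'E'
from h import *
travel((.4705,.252,.2),-54.1)
o=ctrl.get_obs();print(o["joint_pos"])
shot("w7")
cv2.imwrite("pics/w7c.png",cv2.resize(cv2.imread("pics/w7_raw.png")[90:240,230:440],None,fx=3,fy=3,interpolation=cv2.INTER_CUBIC))
E
```

```text
travel [-414.8  -56.9    1.7] roll -27.9
[  3.1196   5.9473 -25.1391   0.0569 -58.504    4.8337]
[ 0.4718 -0.1667  0.2019] [-179.596    -0.0831  -82.0174] 0.03927408632798966 0.0 15.75
```

View pics/w7c.png

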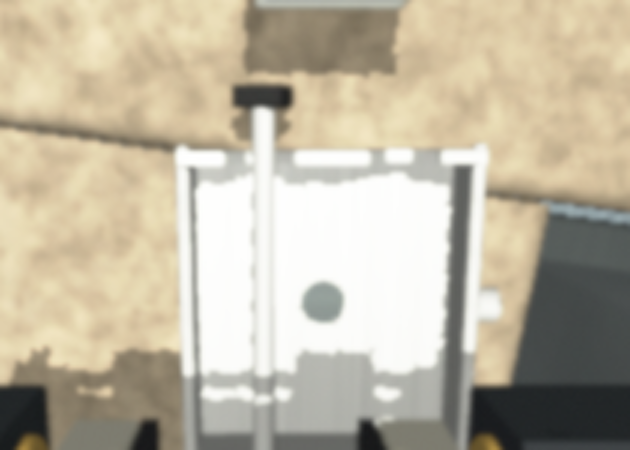

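apply_moves --targets '[{"travel":[-44,8,10],"roll":0,"jaw":40},{"travel":[-44,8,10],"roll":0,"jaw":40},{"travel":[-45,8,10],"roll":0,"jaw":40},{"travel":[-46,8,10],"roll":0,"jaw":40},{"travel":[-46,9,10],"roll":0,"jaw":40},{"travel":[-48,-9,0],"roll":0,"jaw":40},{"travel":[-48,-10,0],"roll":0,"jaw":40},{"travel":[-48,-10,0],"roll":0,"jaw":40},{"travel":[-22,-34,0],"roll":0,"jaw":40},{"travel":[-22,-34,0],"roll":0,"jaw":40}]'

```text
clock: 16.8
tool_pos: [0.468, 0.2522, 0.147]
orientation: [179.9, -0.0, -81.9]
force: [1.3, -1.1, -0.5]
opening: 0.0402
gripper_force: 0.0
```

apply_moves --targets '[{"travel":[0,0,0],"roll":-8,"jaw":40},{"travel":[0,0,0],"roll":-8,"jaw":40},{"travel":[0,0,0],"roll":-8,"jaw":40},{"travel":[0,0,0],"roll":-4,"jaw":40},{"travel":[0,0,0],"roll":0,"jaw":40},{"travel":[0,0,0],"roll":0,"jaw":40}]'

```text
clock: 17.4
tool_pos: [0.4679, 0.2499, 0.147]
orientation: [179.9, -0.0, -54.2]
force: [-0.5, 0.4, 0.2]
opening: 0.04
gripper_force: 0.0
```

```bash
python3 - <<'E'
from h import *
travel((.470,.2515,.026),-54.1)
shot("w8")
# rod: dark collar near expected + bright rod line, numerically
KE=load("w8");im=cv2.imread("pics/w8_raw.png").astype(int)
u=np.array([.586,-.810]);n=np.array([.810,.586]);m=np.array([.470,.2515])
g=cv2.cvtColor(cv2.imread("pics/w8_raw.png"),cv2.COLOR_BGR2GRAY)
for s in(.03,.04,.05,.06,.066,.076,.086):
    w=np.arange(-.014,.0145,.001);P=np.c_[m+u*s+n*w[:,None],np.full(len(w),.009)]
    q=proj(P,KE).astype(np.float32);v=cv2.remap(g,q[:,0:1],q[:,1:2],cv2.INTER_LINEAR).ravel();print(s,v)
E
```

```text
travel [ -0.   -2.8 121. ] roll -0.1
[0.4679 0.2499 0.147 ] [179.9281  -0.0095 -54.1891] 0.03997497093811471 0.0 17.4
0.03 [199 199 201 205 209 211 214 216 218 218 215 213 221 237 248 252 253 251
 240 216 195 198 211 218 220 221 221 220 219]
0.04 [203 200 200 201 204 205 207 207 208 209 207 206 218 236 248 253 253 251
 240 211 175 166 178 188 193 199 204 209 213]
0.05 [207 204 198 193 189 185 182 181 183 186 189 199 218 238 249 253 254 251
 240 209 175 171 186 194 197 198 201 203 207]
0.06 [202 200 198 197 199 201 202 202 200 198 199 205 221 238 249 253 254 252
 240 211 178 178 195 204 205 205 206 206 207]
0.066 [209 212 215 216 216 214 211 208 207 208 209 214 225 239 249 253 254 252
 241 217 191 195 209 217 220 219 218 216 213]
0.076 [223 224 225 226 226 222 198 142  88  65  63  63  63  63  63  63  62  63
  62  63  63  63  62  62  75 117 167 205 218]
0.086 [208 209 210 213 214 216 217 216 216 215 212 208 206 208 214 221 225 228
 231 232 233 234 236 238 240 240 240 239 237]
```

apply_moves --targets '[{"travel":[0,-3,40],"roll":0,"jaw":40},{"travel":[0,0,40],"roll":0,"jaw":40},{"travel":[0,0,30],"roll":0,"jaw":40},{"travel":[0,0,11],"roll":0,"jaw":30},{"travel":[0,0,0],"roll":0,"jaw":30},{"travel":[0,0,0],"roll":0,"jaw":30}]'

```text
clock: 18.05
tool_pos: [0.4713, 0.2526, 0.0276]
orientation: [-179.9, -0.0, -54.1]
force: [0.3, 0.4, -0.2]
opening: 0.0306
gripper_force: 0.0
```

apply_moves --targets '[{"travel":[0,0,0],"roll":0,"jaw":4},{"travel":[0,0,0],"roll":0,"jaw":4},{"travel":[0,0,0],"roll":0,"jaw":4},{"travel":[0,0,0],"roll":0,"jaw":4},{"travel":[0,0,0],"roll":0,"jaw":4},{"travel":[0,0,0],"roll":0,"jaw":4}]'

```text
clock: 18.65
tool_pos: [0.4709, 0.2523, 0.0273]
orientation: [-180.0, 0.0, -54.0]
force: [-2.4, -0.7, 6.4]
opening: 0.0068
gripper_force: 30.0
```

apply_moves --targets '[{"travel":[0,0,-20],"roll":0,"jaw":4},{"travel":[0,0,-40],"roll":0,"jaw":4},{"travel":[0,0,-40],"roll":0,"jaw":4},{"travel":[-8,38,0],"roll":0,"jaw":4},{"travel":[-8,38,0],"roll":0,"jaw":4},{"travel":[0,0,0],"roll":8,"jaw":4},{"travel":[0,0,0],"roll":8,"jaw":4},{"travel":[0,0,0],"roll":8,"jaw":4},{"travel":[0,0,0],"roll":4,"jaw":4},{"travel":[0,0,0],"roll":0,"jaw":4}]'

```text
clock: 19.65
tool_pos: [0.3996, 0.2203, 0.1266]
orientation: [180.0, 0.0, -82.1]
force: [0.7, -0.0, -0.4]
opening: 0.0072
gripper_force: 30.0
```

```bash
python3 - <<'E'
from h import *
travel((.4233,-.1735,.125),-81.9)
E
```

```text
travel [393.3  30.6   1.6] roll -0.2
```

apply_moves --targets '[{"travel":[43,2,0],"roll":0,"jaw":4},{"travel":[43,2,0],"roll":0,"jaw":4},{"travel":[43,3,0],"roll":0,"jaw":4},{"travel":[43,3,0],"roll":0,"jaw":4},{"travel":[44,4,0],"roll":0,"jaw":4},{"travel":[44,4,0],"roll":0,"jaw":4},{"travel":[44,4,0],"roll":0,"jaw":4},{"travel":[44,4,0],"roll":0,"jaw":4},{"travel":[45,4,0],"roll":0,"jaw":4},{"travel":[0,0,0],"roll":0,"jaw":4}]'

```text
clock: 20.65
tool_pos: [0.4239, -0.1772, 0.1263]
orientation: [180.0, -0.0, -82.2]
force: [0.2, 0.4, -1.5]
opening: 0.0071
gripper_force: 30.0
```

```bash
python3 - <<'E'
from h import *
travel((.4233,-.1735,.063),-81.9)
shot("w9")
cv2.imwrite("pics/w9c.png",cv2.resize(cv2.imread("pics/w9_raw.png")[60:260,200:460],None,fx=3,fy=3,interpolation=cv2.INTER_CUBIC))
E
```

```text
travel [-3.8  0.1 63.3] roll -0.3
[ 0.4239 -0.1772  0.1263] [179.9665  -0.0229 -82.2233] 0.007142430280721982 29.998593628406525 20.65
```

View pics/w9c.png

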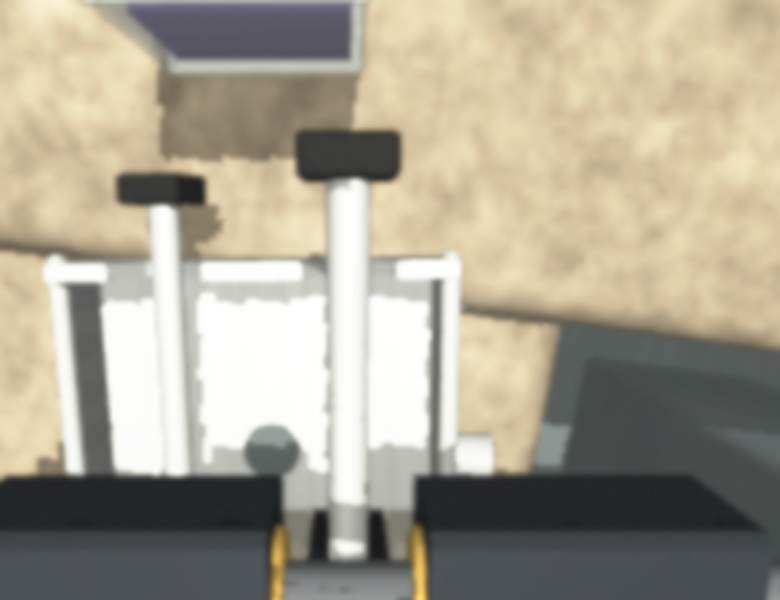

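apply_moves --targets '[{"travel":[-3,-2,30],"roll":0,"jaw":4},{"travel":[0,0,25],"roll":0,"jaw":4},{"travel":[0,0,7],"roll":0,"jaw":4},{"travel":[0,0,4],"roll":0,"jaw":4},{"travel":[0,0,0],"roll":0,"jaw":4},{"travel":[0,0,0],"roll":0,"jaw":4}]'

```text
clock: 21.3
tool_pos: [0.4268, -0.1694, 0.0615]
orientation: [-179.9, -0.0, -82.0]
force: [0.5, -0.6, -0.8]
opening: 0.007
gripper_force: 30.0
```

apply_moves --targets '[{"travel":[3,1,2],"roll":0,"jaw":4},{"travel":[0,0,0],"roll":0,"jaw":4},{"travel":[0,0,0],"roll":0,"jaw":4},{"travel":[0,0,0],"roll":0,"jaw":11},{"travel":[0,0,0],"roll":0,"jaw":12},{"travel":[0,0,0],"roll":0,"jaw":12},{"travel":[0,0,0],"roll":0,"jaw":12},{"travel":[0,0,-10],"roll":0,"jaw":12},{"travel":[0,0,-30],"roll":0,"jaw":20},{"travel":[0,0,-40],"roll":0,"jaw":40}]'

```text
clock: 22.3
tool_pos: [0.4241, -0.1728, 0.1388]
orientation: [179.8, 0.0, -82.1]
force: [1.4, 0.6, 0.4]
opening: 0.0229
gripper_force: 0.0
```

apply_moves --targets '[{"travel":[-48,6,0],"roll":0,"jaw":30},{"travel":[-48,6,0],"roll":0,"jaw":30},{"travel":[0,0,-40],"roll":0,"jaw":30},{"travel":[0,0,0],"roll":0,"jaw":30},{"travel":[0,0,0],"roll":0,"jaw":30}]'

```text
clock: 22.8
tool_pos: [0.4008, -0.0788, 0.1801]
orientation: [-179.8, 0.0, -82.0]
force: [-1.3, 0.7, -0.3]
opening: 0.0297
gripper_force: 0.0
```

```bash
python3 - <<'E'
from h import *
shot("wa")
KE=load("wa")
g=cv2.cvtColor(cv2.imread("pics/wa_raw.png"),cv2.COLOR_BGR2GRAY)
t=np.radians(8.13);R=np.array([[np.cos(t),-np.sin(t)],[np.sin(t),np.cos(t)]])
def prof(y,z,xs,org=(.4495,-.1697)):
    P=np.c_[(np.c_[xs,np.full(len(xs),y)])@R.T+org,np.full(len(xs),z)]
    q=proj(P,KE).astype(np.float32);print(y,z,q[0],q[-1]);print(cv2.remap(g,q[:,0:1],q[:,1:2],cv2.INTER_LINEAR).ravel())
for y in(.076,.05,0.,-.05,-.068,-.076):
    for c in(-.025,.025): prof(y,.035,c+np.arange(-.014,.0145,.002))
E
```

```text
[ 0.4008 -0.0788  0.1801] [-179.8062    0.028   -81.967 ] 0.029698774420569757 0.0 22.8
0.076 0.035 [321.7253 178.2603] [294.3515 178.2865]
[164 163 143  74  45  45  45  46  46  45  44  38  37 102 156]
0.076 0.035 [272.8656 178.3071] [245.548  178.3332]
[105  57  30  26  30  42  45  45  44  45  45  45  71 138 168]
0.05 0.035 [321.8152 152.4594] [293.8169 152.5014]
[240 239 241 241 241 237 192 207 226 209 218 241 242 242 241]
0.05 0.035 [271.8413 152.5343] [243.9018 152.5762]
[240 242 235 184 151 157 207 225 214 231 238 238 238 238 238]
0.0 0.035 [322.0002  99.3797] [292.7171  99.4563]
[248 247 248 248 248 248 219 211 227 205 226 248 247 247 229]
0.0 0.035 [269.7343  99.5164] [240.5155  99.5928]
[245 245 234 173 148 159 213 229 211 233 238 238 238 239 239]
-0.05 0.035 [322.203   41.1916] [291.5116  41.3094]
[ 75  76  76  76  76  79 138 213 226 194 111  76  76  75  76]
-0.05 0.035 [267.4246  41.4018] [236.8038  41.5194]
[ 74  74  74  74  87 157 221 230 185 102  74  74  74  73  73]
-0.068 0.035 [322.2809  18.8487] [291.0487  18.9833]
[171 175 175 168 162 159 164 212 224 195 151 152 160 173 179]
-0.068 0.035 [266.5378  19.0889] [235.3788  19.2231]
[171 173 170 167 160 166 223 231 194 157 162 165 165 160 151]
-0.076 0.035 [322.3164   8.6637] [290.8377   8.8061]
[148 147 137  66  35  33  31  29  27  25  23  21  25  74 110]
-0.076 0.035 [266.1336   8.9178] [234.7292   9.0598]
[100  54  22  18  16  36  75 108  76  23  20  41 108 162 165]
```

apply_moves --targets '[{"travel":[-39,-15,0],"roll":0,"jaw":30},{"travel":[-41,-6,0],"roll":0,"jaw":30},{"travel":[-41,-6,0],"roll":0,"jaw":30},{"travel":[-41,-6,0],"roll":0,"jaw":30},{"travel":[-41,-6,0],"roll":0,"jaw":30},{"travel":[-41,-6,0],"roll":0,"jaw":30},{"travel":[-41,-6,0],"roll":0,"jaw":30},{"travel":[-41,-6,0],"roll":0,"jaw":30},{"travel":[0,0,0],"roll":-8,"jaw":30},{"travel":[0,0,0],"roll":-8,"jaw":30}]'

```text
clock: 23.85
tool_pos: [0.4114, 0.2515, 0.1772]
orientation: [179.8, -0.1, -65.7]
force: [-0.4, -0.9, 0.3]
opening: 0.03
gripper_force: 0.0
```

apply_moves --targets '[{"travel":[0,0,0],"roll":-8,"jaw":30},{"travel":[0,0,0],"roll":-8,"jaw":30},{"travel":[0,0,0],"roll":-8,"jaw":30},{"travel":[0,0,0],"roll":-8,"jaw":30},{"travel":[0,0,0],"roll":-8,"jaw":30},{"travel":[0,0,0],"roll":-8,"jaw":30},{"travel":[0,0,0],"roll":-8,"jaw":30},{"travel":[0,0,0],"roll":-7,"jaw":30},{"travel":[0,0,0],"roll":0,"jaw":30}]'

```text
clock: 24.75
tool_pos: [0.4116, 0.2504, 0.1777]
orientation: [179.9, 0.1, -3.0]
force: [-0.7, 0.2, -0.2]
opening: 0.0301
gripper_force: 0.0
```

```bash
python3 - <<'E'
from h import *
travel((.573,.4015,.15),-3)
travel((.50,.4015,.18),-3)
E
```

```text
travel [ 153.2 -159.5   27.2] roll -0.0
travel [  80.3 -155.6   -2.7] roll -0.0
```

apply_moves --targets '[{"travel":[20,-39,0],"roll":0,"jaw":30},{"travel":[20,-39,0],"roll":0,"jaw":30},{"travel":[20,-39,0],"roll":0,"jaw":30},{"travel":[20,-39,0],"roll":0,"jaw":30},{"travel":[0,0,0],"roll":0,"jaw":30},{"travel":[0,0,0],"roll":0,"jaw":30}]'

```text
clock: 25.35
tool_pos: [0.4999, 0.4026, 0.1765]
orientation: [179.8, 0.1, -3.3]
force: [-0.3, -0.6, -0.3]
opening: 0.0302
gripper_force: 0.0
```

```bash
python3 - <<'E'
from h import *
shot("wb")
KE=load("wb")
im=cv2.imread("pics/wb_raw.png")
g=cv2.cvtColor(im,cv2.COLOR_BGR2GRAY)
for x in(.54,.55,.56,.57,.58,.59,.60,.61):
    ys=.4015+np.arange(-.05,.0505,.0025)
    q=proj(np.c_[np.full(len(ys),x),ys,np.full(len(ys),.04)],KE).astype(np.float32)
    print(x,q[20],cv2.remap(g,q[:,0:1],q[:,1:2],cv2.INTER_LINEAR).ravel())
cv2.imwrite("pics/wbc.png",cv2.resize(im[:230,200:460],None,fx=2.6,fy=2.6,interpolation=cv2.INTER_CUBIC))
E
```

```text
[0.4999 0.4026 0.1765] [179.8436   0.1116  -3.2685] 0.0302368596211371 0.0 25.35
0.54 [314.4506 161.9168] [184 184 182 180 183 185 187 184 148 143 209 250 250 249 248 244 247 250
 250 247 184 118 105 115 115 126 161 156 149 166 152 148 136 125 143 152
 163 195 204 196 147]
0.55 [313.8488 151.5386] [187 174 166 168 180 184 181 185 180 161 234 253 253 253 253 253 252 253
 253 250 179 143 168 159 126 169 251 252 253 253 253 253 253 253 251 181
 149 170 175 185 187]
0.56 [313.2362 140.9709] [176 163 164 174 172 170 166 162 161 172 249 253 253 253 253 253 253 253
 253 244 150 151 168 153 123 203 252 253 253 253 253 253 253 253 247 158
 159 176 179 185 190]
0.57 [312.6122 130.2085] [174 173 168 170 172 174 173 171 161 199 253 252 248 247 248 247 248 251
 253 219 137 160 166 146 138 216 251 252 251 252 252 253 253 253 237 157
 154 177 175 182 186]
0.58 [311.9767 119.2461] [163 165 166 162 161 170 174 181 158 218 253 251 250 251 252 250 248 252
 253 187 129 164 163 133 154 231 249 246 246 246 246 246 251 253 199 146
 170 168 169 171 175]
0.59 [311.3292 108.0779] [158 165 171 180 187 186 178 172 168 244 253 252 248 248 248 248 251 253
 251 156 143 165 159 118 186 249 251 246 247 247 247 248 253 251 181 136
 171 171 175 181 179]
0.6 [310.6694  96.6981] [182 183 185 180 178 179 177 166 173 251 253 253 253 253 253 253 253 253
 244 145 153 164 149 118 220 251 253 253 253 253 253 253 253 246 163 155
 190 193 183 174 171]
0.61 [309.997   85.1007] [185 193 196 184 177 180 179 172 155 150 154 157 161 165 164 169 171 175
 166 155 151 138 136 175 235 242 246 247 249 250 251 253 253 223 145 169
 167 169 176 179 177]
```

apply_moves --targets '[{"travel":[36,-3,0],"roll":0.5,"jaw":32},{"travel":[37,-3,20],"roll":0,"jaw":32},{"travel":[0,0,40],"roll":0,"jaw":32},{"travel":[0,0,40],"roll":0,"jaw":32},{"travel":[0,0,25],"roll":0,"jaw":32},{"travel":[0,0,0],"roll":0,"jaw":32},{"travel":[0,0,0],"roll":0,"jaw":32}]'

```text
clock: 26.1
tool_pos: [0.5731, 0.4041, 0.0544]
orientation: [180.0, -0.0, -3.6]
force: [0.7, -0.2, 0.9]
opening: 0.0317
gripper_force: 0.0
```

apply_moves --targets '[{"travel":[0,0,8],"roll":0,"jaw":32},{"travel":[0,0,4],"roll":0,"jaw":28},{"travel":[0,0,0],"roll":0,"jaw":24},{"travel":[0,0,0],"roll":0,"jaw":20},{"travel":[0,0,0],"roll":0,"jaw":16},{"travel":[0,0,0],"roll":0,"jaw":12},{"travel":[0,0,0],"roll":0,"jaw":6},{"travel":[0,0,0],"roll":0,"jaw":6},{"travel":[0,0,0],"roll":0,"jaw":6},{"travel":[0,0,0],"roll":0,"jaw":6}]'

```text
clock: 27.1
tool_pos: [0.5731, 0.4049, 0.0418]
orientation: [-180.0, -0.0, -3.5]
force: [-0.1, 0.7, 2.3]
opening: 0.0102
gripper_force: 30.0
```

apply_moves --targets '[{"travel":[0,0,-20],"roll":0,"jaw":6},{"travel":[0,0,-40],"roll":0,"jaw":6},{"travel":[0,0,-40],"roll":0,"jaw":6},{"travel":[0,0,-20],"roll":0,"jaw":6},{"travel":[-20,23,0],"roll":0,"jaw":6},{"travel":[-25,28,0],"roll":0,"jaw":6},{"travel":[-25,28,0],"roll":0,"jaw":6},{"travel":[-25,28,0],"roll":0,"jaw":6},{"travel":[-25,28,0],"roll":0,"jaw":6},{"travel":[-23,29,0],"roll":0,"jaw":6}]'

```text
clock: 28.1
tool_pos: [0.4187, 0.2483, 0.1611]
orientation: [180.0, 0.0, -3.6]
force: [0.0, 0.8, -0.5]
opening: 0.0096
gripper_force: 30.0
```

apply_moves --targets '[{"travel":[2,36,0],"roll":0,"jaw":6},{"travel":[2,36,0],"roll":0,"jaw":6},{"travel":[2,36,0],"roll":0,"jaw":6},{"travel":[2,36,0],"roll":0,"jaw":6},{"travel":[2,36,0],"roll":0,"jaw":6},{"travel":[2,36,0],"roll":0,"jaw":6},{"travel":[2,36,0],"roll":0,"jaw":6},{"travel":[0,0,0],"roll":-6,"jaw":6},{"travel":[0,0,0],"roll":-5.6,"jaw":6},{"travel":[0,0,0],"roll":0,"jaw":6}]'

```text
clock: 29.1
tool_pos: [0.4181, -0.0032, 0.1614]
orientation: [-180.0, 0.0, 8.1]
force: [-0.6, 0.7, -1.6]
opening: 0.0094
gripper_force: 30.0
```

```bash
python3 - <<'E'
from h import *
travel((.448,-.170,.16),8.1)
o=ctrl.get_obs();print(o["opening"],o["gripper_force"])
E
```

```text
travel [  6.2 169.4   1.4] roll -0.0
0.009449024515940332 29.998062551021576
```

apply_moves --targets '[{"travel":[1,34,0],"roll":0,"jaw":6},{"travel":[1,34,0],"roll":0,"jaw":6},{"travel":[1,34,0],"roll":0,"jaw":6},{"travel":[1,34,0],"roll":0,"jaw":6},{"travel":[2,33,0],"roll":0,"jaw":6},{"travel":[0,0,20],"roll":0,"jaw":6},{"travel":[0,0,0],"roll":0,"jaw":6},{"travel":[0,0,0],"roll":0,"jaw":6}]'

```text
clock: 29.9
tool_pos: [0.4476, -0.1689, 0.1414]
orientation: [-180.0, 0.1, 8.0]
force: [-0.4, 0.7, -0.2]
opening: 0.0102
gripper_force: 30.0
```

```bash
python3 - <<'E'
from h import *
shot("wc",scale=1)
travel((.448,-.170,.0728),8.1)
KE=load("wc")
im=cv2.imread("pics/wc_raw.png")
# expected plate far edge / sides
o=ctrl.get_obs();R=Rn.from_euler('xyz',o["orientation"],degrees=True).as_matrix()
for p in((.041,.037,.0278),(.041,-.037,.0278),(.041,0,.0278),(.03,0,.0018)): print(p,proj(o["tool_pos"]+R@p,KE)*1)
cv2.imwrite("pics/wcc.png",cv2.resize(im[60:260,190:450],None,fx=3,fy=3,interpolation=cv2.INTER_CUBIC))
E
```

```text
[ 0.4476 -0.1689  0.1414] [-179.9933    0.0996    7.974 ] 0.010192651835520145 29.999367892742157 29.9
travel [-0.3  1.3 69.1] roll -0.1
(0.041, 0.037, 0.0278) [[377.5899 177.6098]]
(0.041, -0.037, 0.0278) [[253.257 177.762]]
(0.041, 0, 0.0278) [[315.4216 177.6859]]
(0.03, 0, 0.0018) [[315.4141 206.6634]]
```

View pics/wcc.png

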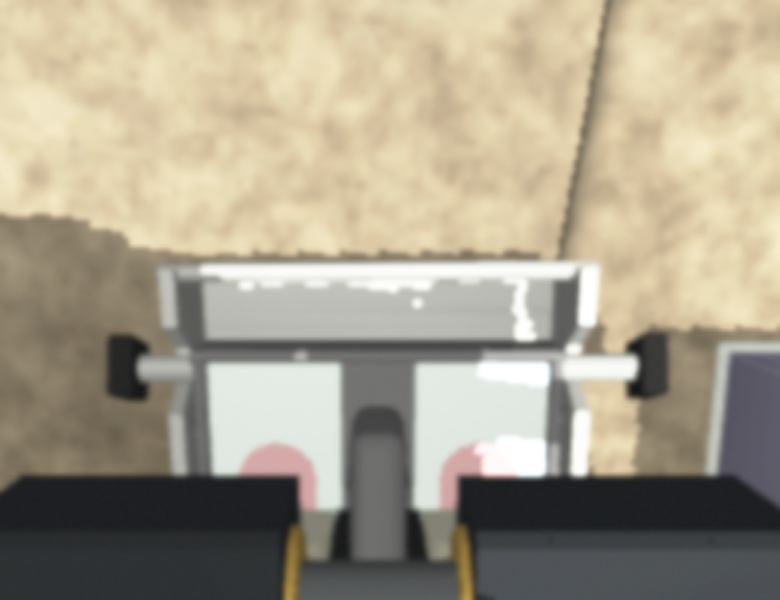

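apply_moves --targets '[{"travel":[0,1,25],"roll":0,"jaw":6},{"travel":[0,0,25],"roll":0,"jaw":6},{"travel":[0,0,10],"roll":0,"jaw":6},{"travel":[0,0,4],"roll":0,"jaw":6},{"travel":[0,0,2],"roll":0,"jaw":6},{"travel":[0,0,0],"roll":0,"jaw":6},{"travel":[0,0,0],"roll":0,"jaw":6}]'

```text
clock: 30.65
tool_pos: [0.4489, -0.17, 0.0764]
orientation: [180.0, -0.1, 8.1]
force: [0.1, -0.2, -2.0]
opening: 0.01
gripper_force: 30.0
```

apply_moves --targets '[{"travel":[0,0,2],"roll":0,"jaw":6},{"travel":[0,0,0],"roll":0,"jaw":6},{"travel":[0,0,1],"roll":0,"jaw":6},{"travel":[0,0,0],"roll":0,"jaw":6},{"travel":[0,0,0],"roll":0,"jaw":6}]'

```text
clock: 31.15
tool_pos: [0.4483, -0.1701, 0.0726]
orientation: [180.0, -0.0, 8.1]
force: [0.5, -0.7, -1.1]
opening: 0.0098
gripper_force: 30.0
```

apply_moves --targets '[{"travel":[0,0,0],"roll":0,"jaw":14},{"travel":[0,0,0],"roll":0,"jaw":20},{"travel":[0,0,0],"roll":0,"jaw":25},{"travel":[0,0,0],"roll":0,"jaw":30},{"travel":[0,0,0],"roll":0,"jaw":30},{"travel":[0,0,-10],"roll":0,"jaw":30},{"travel":[0,0,-30],"roll":0,"jaw":40},{"travel":[0,0,-40],"roll":0,"jaw":60},{"travel":[0,0,-40],"roll":0,"jaw":87},{"travel":[0,0,0],"roll":0,"jaw":87}]'

```text
clock: 32.15
tool_pos: [0.4513, -0.1705, 0.1989]
orientation: [179.9, -0.6, 8.1]
force: [0.5, -0.0, -0.9]
opening: 0.0564
gripper_force: 0.0
```

```bash
python3 - <<'E'
from h import *
o=ctrl.get_obs();print(o["tool_pos"],o["orientation"])
im=ctrl.snapshot("top")[:,:,::-1]; KE=cam("top")
cv2.imwrite("pics/top1_raw.png",im)
# timer top corners from top0 (z .056 for upper face) fit: yaw & centre
import math
c1=lambda l:np.array(l,float)/4.7+[185,155]-0.4
P=back(c1([(67,425),(165,320),(185,335),(85,440)]),.054,KE)[:,:2];print(P,P.mean(0))
# coarse bottom front edge
print(back(c1([(127,447),(216,350)]),.0,KE))
travel((.418,.24,.19),8)
E
```

```text
[ 0.4513 -0.1705  0.1989] [179.8501  -0.5592   8.1128]
[[0.4051 0.4109]
 [0.4606 0.3603]
 [0.4528 0.3495]
 [0.3972 0.4012]] [0.4289 0.3805]
[[0.3906 0.3942 0.    ]
 [0.4446 0.3457 0.    ]]
travel [  26.  -410.6    5.9] roll 0.1
```

apply_moves --targets '[{"travel":[-2,-44,0],"roll":0,"jaw":87},{"travel":[-2,-45,0],"roll":0,"jaw":87},{"travel":[-2,-45,0],"roll":0,"jaw":87},{"travel":[-2,-45,0],"roll":0,"jaw":87},{"travel":[-2,-45,0],"roll":0,"jaw":87},{"travel":[2,-46,0],"roll":0,"jaw":87},{"travel":[2,-46,0],"roll":0,"jaw":87},{"travel":[2,-46,0],"roll":0,"jaw":87},{"travel":[2,-46,0],"roll":0,"jaw":87},{"travel":[2,-47,0],"roll":0,"jaw":87}]'

```text
clock: 33.2
tool_pos: [0.3834, 0.2819, 0.1923]
orientation: [180.0, 0.0, 8.1]
force: [2.0, -0.4, 0.6]
opening: 0.0871
gripper_force: 0.0
```

apply_moves --targets '[{"travel":[1,-47,0],"roll":0,"jaw":87},{"travel":[0,0,0],"roll":-8,"jaw":87},{"travel":[0,0,0],"roll":-8,"jaw":87},{"travel":[0,0,0],"roll":-8,"jaw":87},{"travel":[0,0,0],"roll":-8,"jaw":87},{"travel":[0,0,0],"roll":-7.5,"jaw":87},{"travel":[0,0,20],"roll":0,"jaw":87},{"travel":[0,0,0],"roll":0,"jaw":87},{"travel":[0,0,0],"roll":0,"jaw":87}]'

```text
clock: 34.1
tool_pos: [0.3787, 0.3266, 0.1723]
orientation: [180.0, 0.1, 47.5]
force: [0.1, -0.5, -0.3]
opening: 0.0869
gripper_force: 0.0
```

```bash
python3 - <<'E'
from h import *
shot("wd")
KE=load("wd");im=cv2.imread("pics/wd_raw.png")
print(proj([[.427,.379,0],[.427,.379,.056]],KE))
cv2.imwrite("pics/wdc.png",cv2.resize(im[60:240,200:450],None,fx=3.2,fy=3.2,interpolation=cv2.INTER_CUBIC))
E
```

```text
[0.3787 0.3266 0.1723] [179.9632   0.1068  47.5255] 0.08685844161719543 0.0 34.1
[[314.5297 128.9596]
 [314.4235 127.9894]]
```

View pics/wdc.png

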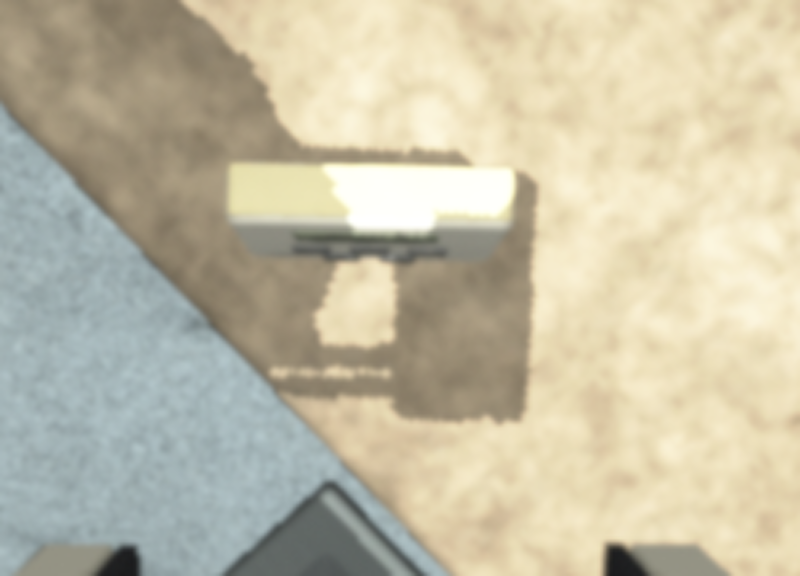

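```bash
python3 - <<'E'
from h import *
KE=load("wd");c=lambda l:np.array(l,float)/3.2+[200,60]-.35
o=ctrl.get_obs();R=Rn.from_euler('xyz',o["orientation"],degrees=True).as_matrix()
for n,l,z in(("back",[(229,163),(514,168)],.052),("front",[(229,218),(514,221)],.056),("bot",[(250,255),(490,258)],0.)):
    P=back(c(l),z,KE);d=P[1]-P[0];print(n,P[:,:2].ravel(),np.degrees(np.arctan2(d[1],d[0])),np.linalg.norm(d),"in tool mm",((P-o["tool_pos"])@R*1000).round(1).tolist())
E
```

```text
back [0.409  0.4156 0.4659 0.3617] -43.42970132626924 0.07840140183598611 in tool mm [[85.7, -37.7, 120.8], [84.4, 40.7, 120.8]]
front [0.3991 0.4048 0.4563 0.3513] -43.06284070985577 0.07828184484991156 in tool mm [[71.0, -37.7, 116.8], [70.2, 40.6, 116.8]]
bot [0.3903 0.3979 0.4496 0.3423] -43.184146318665896 0.08128354987665402 in tool mm [[60.0, -39.5, 172.8], [59.0, 41.7, 172.8]]
```

apply_moves --targets '[{"travel":[36,1,0],"roll":0.7,"jaw":87.6},{"travel":[37,0,0],"roll":0,"jaw":87.6},{"travel":[0,0,40],"roll":0,"jaw":87.6},{"travel":[0,0,40],"roll":0,"jaw":87.6},{"travel":[0,0,5],"roll":0,"jaw":87.6},{"travel":[0,0,0],"roll":0,"jaw":87.6},{"travel":[0,0,0],"roll":0,"jaw":87.6}]'

```text
clock: 34.85
tool_pos: [0.4301, 0.3811, 0.0897]
orientation: [180.0, -0.2, 46.9]
force: [0.5, -0.0, 0.3]
opening: 0.0877
gripper_force: 0.0
```

```bash
python3 - <<'E'
from h import *
o={"orientation":[179.963,.107,47.5255],"tool_pos":np.array([.3787,.3266,.1723])}
R=Rn.from_euler('xyz',o["orientation"],degrees=True).as_matrix()
p=o["tool_pos"]+R@[.073,.001,.1393];print(p)
travel(p,46.8)
E
```

```text
[0.4286 0.3795 0.0329]
travel [-2.3  0.  56.8] roll 0.1
```

apply_moves --targets '[{"travel":[-1,0,15],"roll":0,"jaw":87.6},{"travel":[0,0,10],"roll":0,"jaw":87.6},{"travel":[0,0,10],"roll":0,"jaw":87.6},{"travel":[0,0,0],"roll":0,"jaw":87.6}]'

```text
clock: 35.25
tool_pos: [0.4283, 0.3789, 0.052]
orientation: [180.0, 0.1, 46.8]
force: [1.4, 0.1, -0.6]
opening: 0.0879
gripper_force: 0.0
```

apply_moves --targets '[{"travel":[0,0,10],"roll":0,"jaw":87.6},{"travel":[0,0,9],"roll":0,"jaw":87.6},{"travel":[0,0,0],"roll":0,"jaw":84},{"travel":[0,0,0],"roll":0,"jaw":80},{"travel":[0,0,0],"roll":0,"jaw":74},{"travel":[0,0,0],"roll":0,"jaw":74},{"travel":[0,0,0],"roll":0,"jaw":74},{"travel":[0,0,0],"roll":0,"jaw":74}]'

```text
clock: 36.05
tool_pos: [0.4286, 0.3793, 0.0338]
orientation: [-180.0, -0.0, 46.8]
force: [0.7, 0.0, -0.4]
opening: 0.0802
gripper_force: 30.0
```

apply_moves --targets '[{"travel":[0,0,-20],"roll":0,"jaw":74},{"travel":[0,0,-40],"roll":0,"jaw":74},{"travel":[0,0,-40],"roll":0,"jaw":74},{"travel":[0,0,0],"roll":8,"jaw":74},{"travel":[0,0,0],"roll":8,"jaw":74},{"travel":[0,0,0],"roll":8,"jaw":74},{"travel":[0,0,0],"roll":8,"jaw":74},{"travel":[0,0,0],"roll":6.7,"jaw":74},{"travel":[-6,35,0],"roll":0,"jaw":74},{"travel":[-6,35,0],"roll":0,"jaw":74}]'

```text
clock: 37.05
tool_pos: [0.4263, 0.3078, 0.1333]
orientation: [180.0, 0.0, 8.2]
force: [0.5, -0.1, -0.4]
opening: 0.0799
gripper_force: 30.0
```

apply_moves --targets '[{"travel":[-6,40,0],"roll":0,"jaw":74},{"travel":[-6,40,0],"roll":0,"jaw":74},{"travel":[-6,40,0],"roll":0,"jaw":74},{"travel":[-6,40,0],"roll":0,"jaw":74},{"travel":[-6,40,0],"roll":0,"jaw":74},{"travel":[-6,40,0],"roll":0,"jaw":74},{"travel":[-6,40,0],"roll":0,"jaw":74},{"travel":[-4,40,0],"roll":0,"jaw":74},{"travel":[0,0,0],"roll":0,"jaw":74},{"travel":[0,0,0],"roll":0,"jaw":74}]'

```text
clock: 38.05
tool_pos: [0.4264, -0.0159, 0.1337]
orientation: [-180.0, -0.0, 8.0]
force: [0.0, -0.6, -0.0]
opening: 0.0798
gripper_force: 30.0
```

```bash
python3 - <<'E'
from h import *
travel((.4258,-.0146,.0338),8.1)
shot("we"); o=ctrl.get_obs();
E
```

```text
travel [-0.5 -1.3 99.9] roll -0.1
[ 0.4264 -0.0159  0.1337] [-179.9914   -0.0304    7.998 ] 0.07976888495636622 29.995020031929016 38.05
```

apply_moves --targets '[{"travel":[0,-1,35],"roll":0,"jaw":74},{"travel":[0,0,35],"roll":0,"jaw":74},{"travel":[0,0,18],"roll":0,"jaw":74},{"travel":[0,0,7],"roll":0,"jaw":74},{"travel":[0,0,3],"roll":0,"jaw":74},{"travel":[0,0,0],"roll":0,"jaw":74},{"travel":[0,0,0],"roll":0,"jaw":74}]'

```text
clock: 38.8
tool_pos: [0.4271, -0.0134, 0.0364]
orientation: [-180.0, -0.1, 8.2]
force: [0.2, -0.1, 0.4]
opening: 0.08
gripper_force: 30.0
```

apply_moves --targets '[{"travel":[0,0,2],"roll":0,"jaw":74},{"travel":[0,0,0],"roll":0,"jaw":74},{"travel":[0,0,0],"roll":0,"jaw":84},{"travel":[0,0,0],"roll":0,"jaw":87},{"travel":[0,0,0],"roll":0,"jaw":87},{"travel":[0,0,0],"roll":0,"jaw":87},{"travel":[0,0,-15],"roll":0,"jaw":87},{"travel":[0,0,-20],"roll":0,"jaw":87},{"travel":[0,0,-40],"roll":0,"jaw":87},{"travel":[0,0,-40],"roll":0,"jaw":87}]'

```text
clock: 39.8
tool_pos: [0.4256, -0.0143, 0.1495]
orientation: [180.0, 0.1, 8.2]
force: [0.8, 0.6, -0.3]
opening: 0.0871
gripper_force: 0.0
```

apply_moves --targets '[{"travel":[0,-45,0],"roll":0,"jaw":60},{"travel":[0,-45,0],"roll":0,"jaw":60},{"travel":[0,-45,0],"roll":0,"jaw":60},{"travel":[-3,-45,0],"roll":0,"jaw":60},{"travel":[-3,-45,0],"roll":0,"jaw":60},{"travel":[0,-45,0],"roll":0,"jaw":60},{"travel":[0,-45,0],"roll":0,"jaw":60},{"travel":[0,0,0],"roll":0,"jaw":60}]'

```text
clock: 40.6
tool_pos: [0.3756, 0.3017, 0.1487]
orientation: [-179.9, -0.1, 8.4]
force: [-0.5, -0.9, 0.5]
opening: 0.0602
gripper_force: 0.0
```

```bash
python3 - <<'E'
from h import *
shot("t2","top",1)
im=cv2.imread("pics/t2_raw.png");s=cv2.imread
sc=ctrl.snapshot("scene")[:,:,::-1]
a=cv2.resize(im[170:270,320:520],(800,400),interpolation=cv2.INTER_CUBIC)
b=cv2.resize(sc[90:215,290:440],None,fx=1.6,fy=1.6,interpolation=cv2.INTER_CUBIC)
c=np.zeros((600,800,3),np.uint8);c[:400]=a;c[400:600,:b.shape[1]]=b[:200]
cv2.imwrite("pics/fin.png",c)
E
```

```text
[0.3756 0.3017 0.1487] [-179.9421   -0.0837    8.3787] 0.06018025162849263 0.0 40.6
```

View pics/fin.png

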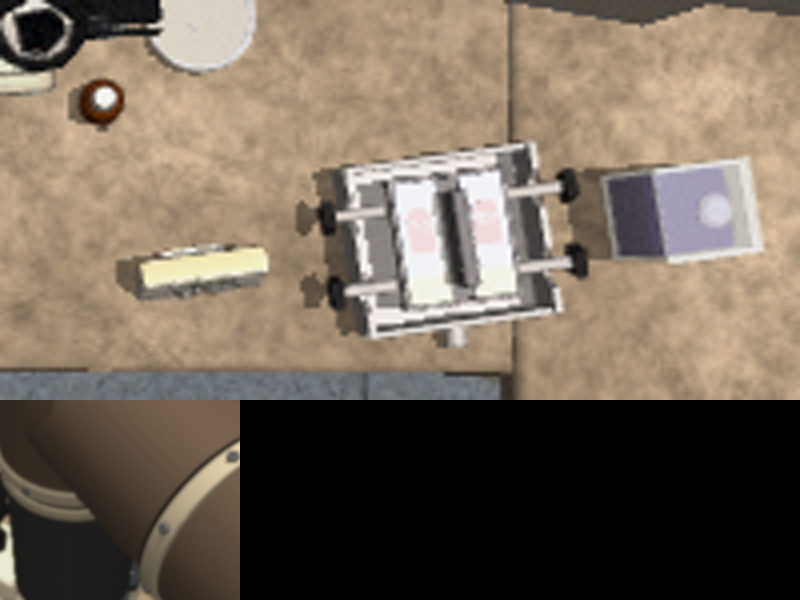

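```bash
python3 - <<'E'
from h import *
KE=cam("top");t=np.radians(8.13);R=np.array([[np.cos(t),-np.sin(t)],[np.sin(t),np.cos(t)]])
c=lambda l:np.array(l,float)/4+[320,170]-.4
def f(n,l,z):
    P=back(c(l),z,KE)[:,:2]-[.446,-.170];print(n,(P@R*1000).round(1).tolist(),"mean",(P@R*1000).mean(0).round(1))
f("trough",[(350,170),(533,146),(373,333),(560,306)],.045)
f("collars rear",[(327,217),(568,186)],.035)
f("collars front",[(336,293),(579,261)],.035)
f("carrier",[(393,181),(500,169),(412,308),(519,296)],.045)
f("rib",[(455,192),(472,283)],.071)
f("knob",[(715,209)],.102)
f("timer top",[(140,262),(265,248),(268,272),(142,286)],.054)
E
```

```text
trough [[52.0, 56.2], [51.2, -59.2], [-50.1, 57.4], [-49.3, -59.8]] mean [ 0.9 -1.3]
collars rear [[24.7, 72.9], [23.3, -80.3]] mean [24.  -3.7]
collars front [[-23.2, 74.4], [-24.1, -79.5]] mean [-23.7  -2.5]
carrier [[41.5, 30.7], [39.8, -36.5], [-38.1, 31.1], [-39.8, -35.7]] mean [ 0.9 -2.6]
rib [[29.8, 0.8], [-26.0, -0.8]] mean [1.9 0. ]
knob [[-0.4, -139.6]] mean [  -0.4 -139.6]
timer top [[13.4, 195.1], [11.4, 117.4], [-3.5, 117.7], [-1.4, 196.0]] mean [  5.  156.5]
```

All poses measure well within tolerance, so I'm handing the job in.

```bash
python3 -c "
from plant import ctrl
print(ctrl.close_job())"
```

```text
the job is handed in; nothing more can be done
None
```

The staining station is set up and handed in at about 41 s of the 134 s. The last top-camera check put the rods, carrier, jar and timer within tolerance and showed the culture plate and bottle still in place; the judge's verdict was not returned.

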